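# Slide the drone's rectangular hatch onto the glueing mat

## Robot

A 6-joint arm with a two-finger parallel gripper is mounted at the origin on the work surface. World frame = base frame: x ahead of the robot, y to its left, z up, the work surface at z = 0. Lengths are in mm, angles in rad, forces in N, time in s.
With the tool pointing down it reaches from about 350 to 875 mm from the base axis. Payload 4.2 kg.
Tool frame: the origin (TCP) lies on the centre line of the jaws, within the pads' length; the fingertips stand 14 mm ahead of it and the grasp point (between the pads) lies 5 mm behind it (tcp_to_tips is the distance from the TCP to the fingertips, in mm); z points along the fingers, y is the direction in which the jaws open and shut (so a half turn about z gives the same grasp; the last joint's range is limited). The gripper opens to 85 mm and grips with 20 to 120 N. Pads are 22 mm wide; open, the fingers measure 114 mm over their backs; the gripper's body (76 mm by 85 mm) begins 54 mm behind the grasp point. The pads swing forward as they close: fully open they stand 13 mm farther back than shut.
Start: joints at [-0.961, 0.385, 0.008, 0, -1.194, -0.259], TCP at [214.795, -586.909, 222.812] pointing down, gripper open.
Joint ranges: [-3.14, 3.14], [-1.21, 2.06], [-1.07, 1.41], [-3.16, 2.05], [-2.99, -0.16], [-3.1, 3.1]. Speed limits (rad/s): [2.79, 2.79, 3.14, 3.14, 3.14, 3.14].

## Interface

Orientations are given as a unit quaternion [x, y, z, w].
In Python, from bench import read_state, get_image, job_done, tcp_to_tips gives the robot as it stands. The module is installed in compiled form; this text tells all that it offers.
- The arm moves only by the tool play_rows, never from a script. Its argument "targets" is a list of rows, each an object of numbers: "gripper": the gripper's target within -1 to 1 (shut at 1, half-way at 0, fully open at -1); "tx", "ty", "tz": the shift along the tool's x, y, z scaled (see below); "spin": the turn about the tool's z scaled (see below). A call has 1 to 12 rows; each row is the pose to reach, as a shift and turn from the pose commanded when the call began, along the tool's axes at that moment; what a row does not reach only later rows make up. The controller multiplies each number of a shift by 0.25 m and each number of a turn by pi/4 rad. A row lasts 1/8 s, in which the tool goes at most 62.5 mm and 10.7 degrees, less where a joint would pass 70% of its speed; a pose out of reach is approached as far as the arm can. A call with a number of a shift or a turn outside -1 to 1 is refused whole. A call with a gripper value outside its range is refused whole. The fingers move at their own pace and stop on an object; the grip force is fixed at half the most. Time passes only in rows, so rows that repeat a pose let the fingers close. It gives the time, the measured TCP pose, the force and the opening at its end, in the units of the state.
- read_state(): the state, without advancing time (a new reading comes with each control period).
- get_image(name): name is "scene" or "side" or "wrist"; returns a dict with "frame" (480x640x3 uint8, red, green, blue), "depth" (480x640 float32, mm along the optical axis (not along the pixel's ray), 0 where there is no reading), "mtx" (3x3 intrinsics, pixels), "k1" (the pictures are not rectified: a ray, as slopes to the right and down, at radius r is drawn at 1 + k1 r^2 times it, then the intrinsics apply), "world_to_cam" (4x4, takes a point from world to camera coordinates). Camera axes: x right, y up, looking along -z (the intrinsics and any distortion apply to the point x, -y, -z); pixel columns grow to the right and rows downward; lengths in mm; the calibration is good to about 2 mm. A picture is of the moment at which its call begins.
- job_done(): hands the job in, once; it reports no verdict.
The state is a dict: "clock": time; "joints": joint angles; "joint_vel": joint speeds; "joint_efforts": joint torques, N m; "position": TCP position; "ee_rot": TCP orientation; "contact_force": force on the tool from outside, world axes, zero at the start; "wrist_torque": the same for the moment, N m; "gripper_width": finger opening in mm.
Only numpy, scipy, OpenCV 4.12 (cv2) and the standard library are available. Lean on these libraries where they do the work, as an engineer would, in place of code of your own. Each camera call takes 0.05 s, during which the arm holds its last target.

## Task

At the drone assembly bench, take the rectangular hatch panel by the grip bar on its top and slide it over the bench onto the thin black rubber mat, so that it lies centred on the mat with its long sides parallel to the mat's long sides. Its glue is still curing, so keep it flat on the bench all the way and do not lift it. Leave the square hatch and the round cover where they are, and let go of the panel at the end.

Things in the scene. Friction and masses are not known exactly. Their poses are not given: they have to be found in the camera images.
- hatch: The rectangular hatch panel, loose, about 0.25 kg: a flat white plastic plate 120 mm long (its x axis), 80 mm wide (its y axis) and 8 mm thick, lying on the bench. A black upright grip bar stands in the middle of its top: 40 mm long (along x), 16 mm wide (along y), reaching from 8 to 40 mm above the bench; take it across its 16 mm width. Origin at the centre of the underside; z up. Either way round is equally good.
- mat: The target: a thin black rubber sheet fixed on the bench, a rectangle 160 mm long (its x axis) and 110 mm wide (its y axis), 0.6 mm thick, without a raised edge (things slide onto it freely, as on the bare bench). It lies nearer to the robot than the three panels. Origin at its centre, on the bench surface; z up.
- square_hatch: Bystander, loose: a square white plate 75 x 75 mm, 8 mm thick, with the same black grip bar (top 40 mm above the bench). Origin at the centre of the underside. It is to stay where it is.
- round_cover: Bystander, loose: a round white plate 84 mm across, 8 mm thick, with the same black grip bar (top 40 mm above the bench). Origin at the centre of the underside. The three panels lie in a row across the bench, in any order. It is to stay where it is.
Things that resemble listed ones, but are neither listed nor needed, are in the scene too. What is shaped like the hatch but green is not meant.

How it is judged:
By the outcome, as a careful person would: the job done as asked, in the order asked, and still so for the second after the job is handed in, with the robot touching nothing.
It also fails if it takes over 40 s, if anything falls off the work surface, if the arm or the gripper's body presses on something with over 40 N, if the wrist force passes 120 N, or if a joint passes its speed limit or range.

## Working session

There is one attempt and no reset: what is moved stays moved. The work goes in short steps, Python scripts to look and compute and a tool call to move; the robot and the scene stay as the last step left them, time stands still between calls to the robot, and variables do not carry over. Pictures are saved under pics/ and viewed, and the job is handed in when it is done.

Besides the shell and the picture viewer there is one more tool, called after "Request:" as a command line: name --argument value ..., lists and objects as JSON in quotes. play_rows: Moves the arm, as the interface text tells. Its arguments: {"type":"object","properties":{"targets":{"type":"array","items":{"type":"object","properties":{"gripper":{"type":"number"},"tx":{"type":"number","minimum":-1,"maximum":1},"ty":{"type":"number","minimum":-1,"maximum":1},"tz":{"type":"number","minimum":-1,"maximum":1},"spin":{"type":"number","minimum":-1,"maximum":1}}}}},"required":["targets"]}

```bash
mkdir -p pics; python3 - <<'E'
from bench import *
import cv2,numpy as np
s=read_state();print({k:np.round(v,3).tolist() for k,v in s.items()});print(tcp_to_tips)
for n in ("scene","side","wrist"):
    d=get_image(n);np.savez(f"{n}0.npz",**d);cv2.imwrite(f"pics/{n}0.png",d["frame"][...,::-1]);print(n,d["mtx"].tolist(),d["k1"],np.round(d["world_to_cam"],3).tolist())
E
```

```text
{'clock': 0.0, 'joints': [-0.961, 0.386, 0.007, -0.001, -1.194, -0.259], 'joint_vel': [0.001, -0.0, 0.001, 0.001, -0.0, -0.001], 'joint_efforts': [0.001, -39.229, 18.84, 4.186, -0.005, -0.0], 'position': [214.609, -586.348, 221.728], 'ee_rot': [-0.174, 0.985, 0.001, -0.0], 'contact_force': [-0.209, -0.326, -0.758], 'wrist_torque': [-0.015, -0.003, -0.026], 'gripper_width': 85.525}
14.0
scene [[598.5799302536002, 0.0, 325.95165670949285], [0.0, 598.5799302536002, 238.98650613355386], [0.0, 0.0, 1.0]] 0.026176551084186827 [[-0.84, 0.542, 0.008, 377.581], [-0.423, -0.665, 0.616, 138.2], [0.339, 0.514, 0.788, -1367.007], [0.0, 0.0, 0.0, 1.0]]
side [[618.3773361092851, 0.0, 315.1237199608449], [0.0, 618.3773361092851, 233.58312964138125], [0.0, 0.0, 1.0]] -0.05165226562829502 [[-0.656, -0.755, -0.01, 260.702], [0.456, -0.407, 0.791, -229.498], [-0.601, 0.515, 0.611, -830.288], [0.0, 0.0, 0.0, 1.0]]
wrist [[427.12450607099566, 0.0, 324.28289562144573], [0.0, 427.12450607099566, 240.57291792115868], [0.0, 0.0, 1.0]] 0.018940414304173998 [[-0.343, 0.939, 0.003, 623.929], [-0.899, -0.328, -0.29, 37.927], [-0.271, -0.102, 0.957, -380.601], [0.0, 0.0, 0.0, 1.0]]
```

View pics/scene0.png

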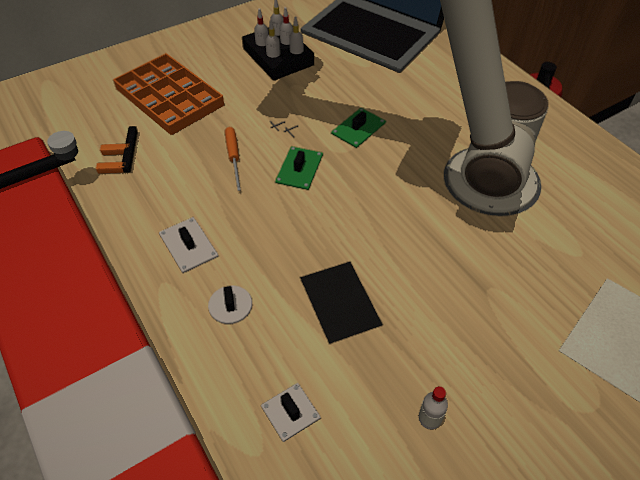

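View pics/side0.png

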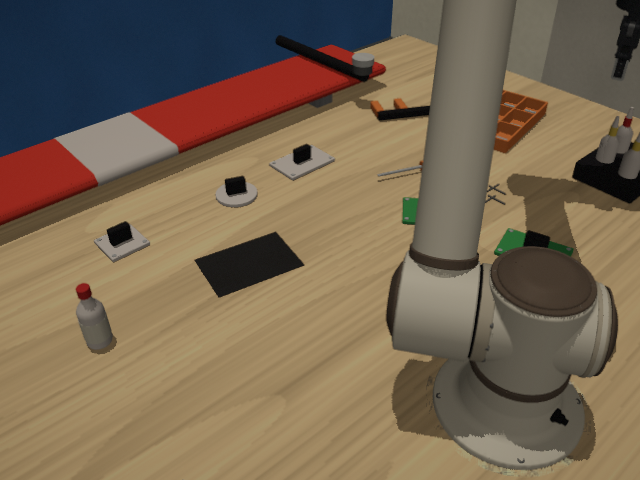

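View pics/wrist0.png

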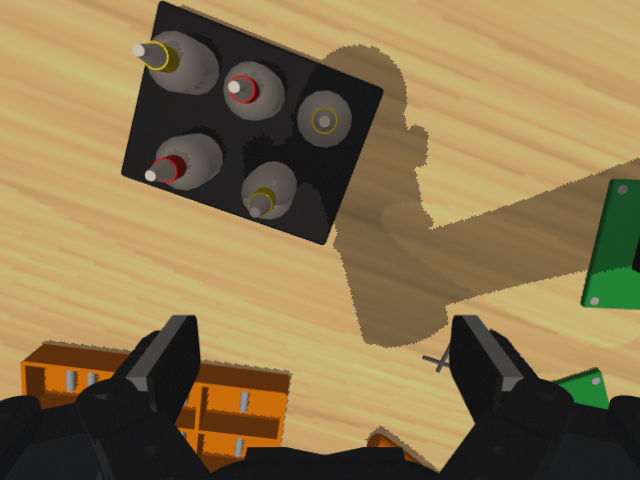

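The scene view shows the rectangular hatch at about (188,245), the round cover at (230,303), the square hatch at (291,410) and the mat at (341,302). In the side view the hatch is at (302,160) and the mat at (249,263). I'll measure these next.

```bash
cat > h.py <<'E'
import cv2,numpy as np
def ray(d,uv,z):
    k=np.array([float(d["k1"]),0,0,0,0]);uv=np.asarray(uv,float).reshape(-1,1,2)
    n=cv2.undistortPoints(uv,d["mtx"],k)[:,0]
    c=np.c_[n[:,0],-n[:,1],-np.ones(len(n))]
    W=d["world_to_cam"];R=W[:3,:3];o=-R.T@W[:3,3];v=c@R
    return o+v*((z-o[2])/v[:,2])[:,None]
def blob(m,roi):
    x0,y0,x1,y1=roi;q=np.zeros(m.shape,np.uint8);q[y0:y1,x0:x1]=m[y0:y1,x0:x1]
    cs,_=cv2.findContours(q,cv2.RETR_EXTERNAL,cv2.CHAIN_APPROX_NONE)
    return max(cs,key=cv2.contourArea)[:,0]
def rect(d,m,roi,z):
    c=blob(m,roi);P=ray(d,c,z)[:,:2].astype(np.float32)
    (cx,cy),(a,b),t=cv2.minAreaRect(P)
    if a<b:a,b,t=b,a,t+90
    t=(t+90)%180-90
    return np.round([cx,cy,a,b,t],2)
def masks(d):
    f=d["frame"];h=cv2.cvtColor(f,cv2.COLOR_RGB2HSV)
    return ((h[...,1]<45)&(h[...,2]>90)).astype(np.uint8),(h[...,2]<60).astype(np.uint8)
E
python3 - <<'E'
from h import *
R={"scene":dict(hatch=(150,205,226,278),round=(203,280,257,328),square=(255,378,325,445),mat=(290,255,390,350),bar=(172,218,205,256)),
"side":dict(hatch=(262,138,340,182),round=(210,170,262,210),square=(90,218,155,262),mat=(185,225,310,300),bar=(285,140,320,168))}
for n in R:
    d=dict(np.load(n+"0.npz"));w,b=masks(d)
    for k,r in R[n].items():
        if k=="mat":print(n,k,rect(d,b,r,.6))
        elif k=="bar":
            c=blob(b,r);print(n,k,"px",c.mean(0),"z40",rect(d,b,r,40))
        else: print(n,k,rect(d,w|b if k!="hatch" or 1 else w,r,8), 'whiteonly',rect(d,w,r,8))
E
```

```text
scene hatch [ 663.45 -192.27  120.62   78.8    89.78] whiteonly [ 663.45 -193.41  118.34   78.8    89.77]
scene round [657.23 -17.22  81.07  80.54 -32.59] whiteonly [656.98 -16.7   81.09  80.06  64.05]
scene square [668.87 228.25  75.56  74.27 -89.56] whiteonly [6.6888e+02 2.2747e+02 7.4270e+01 7.4010e+01 4.4000e-01]
scene mat [472.92  85.92 158.48 108.54  78.67]
scene bar px [186.54901961 238.19607843] z40 [ 665.57 -182.31   60.71   18.67   89.33]
side hatch [ 663.91 -190.16  122.55   92.77  -89.89] whiteonly [ 658.84 -190.15  122.04   83.22   89.71]
side round [659.06 -15.08 102.14  81.21  -6.44] whiteonly [647.6  -11.24  79.6   79.51  56.27]
side square [6.6914e+02 2.3022e+02 9.1450e+01 7.4230e+01 4.3000e-01] whiteonly [6.6291e+02 2.3017e+02 7.9000e+01 7.4230e+01 4.3000e-01]
side mat [471.91  87.81 159.61 109.25  78.66]
side bar px [301.78181818 153.45454545] z40 [ 642.22 -175.86   77.29   35.6   -40.63]
```

Hatch is about (663,-192) with its long axis along y. The mat is about (472.5,87) at 78.7°. The straight path would hit the round cover, so I'll slide in -x first and then sideways. Now I'll check where the green parts are relative to that path and start moving.

```bash
python3 - <<'E'
from h import *
d=dict(np.load("scene0.npz"));h=cv2.cvtColor(d["frame"],cv2.COLOR_RGB2HSV)
g=cv2.inRange(h,(50,100,40),(80,255,255))
for r in [(270,140,326,195),(328,100,390,150)]:
    P=ray(d,blob(g,r),8);print(P[:,:2].min(0),P[:,:2].max(0))
print(ray(d,[(433,427),(240,190),(229,130)],0))
E
```

```text
[ 286.28528085 -326.08999813] [ 423.58647027 -192.83439982]
[  94.9293289  -354.48207159] [ 228.79762206 -245.44966491]
[[ 479.38200271  378.2764737     0.        ]
 [ 500.29618617 -275.44759475    0.        ]
 [ 430.08893663 -465.38463373    0.        ]]
```

Request:
play_rows --targets '[{"tx":-0.15,"ty":0.06,"spin":-0.12,"gripper":-1},{"tx":-0.35,"ty":0.14,"spin":-0.32,"gripper":-1},{"tx":-0.55,"ty":0.22,"spin":-0.52,"gripper":-1},{"tx":-0.75,"ty":0.3,"spin":-0.7,"gripper":-1},{"tx":-0.9,"ty":0.35,"spin":-0.78,"gripper":-1},{"tx":-0.9,"ty":0.35,"spin":-0.78,"gripper":-1},{"tx":-0.9,"ty":0.35,"spin":-0.78,"gripper":-1}]'

```text
invalid input
```

Request:
play_rows --targets '[{"tx":-0.15,"ty":0.06,"tz":0,"spin":-0.12,"gripper":-1},{"tx":-0.35,"ty":0.14,"tz":0,"spin":-0.32,"gripper":-1},{"tx":-0.55,"ty":0.22,"tz":0,"spin":-0.52,"gripper":-1},{"tx":-0.75,"ty":0.3,"tz":0,"spin":-0.7,"gripper":-1},{"tx":-0.9,"ty":0.35,"tz":0,"spin":-0.78,"gripper":-1},{"tx":-0.9,"ty":0.35,"tz":0,"spin":-0.78,"gripper":-1},{"tx":-0.9,"ty":0.35,"tz":0,"spin":-0.78,"gripper":-1}]'

```text
clock: 1.02
position: [395.7, -427.4, 222.5]
ee_rot: [-0.463, 0.886, 0.0, -0.0]
contact_force: [-0.7, 0.1, 1.0]
gripper_width: 85.3
```

Request:
play_rows --targets '[{"tx":-0.15,"ty":-0.04,"tz":0,"spin":-0.15,"gripper":-1},{"tx":-0.35,"ty":-0.09,"tz":0,"spin":-0.35,"gripper":-1},{"tx":-0.55,"ty":-0.13,"tz":0.05,"spin":-0.55,"gripper":-1},{"tx":-0.7,"ty":-0.17,"tz":0.1,"spin":-0.7,"gripper":-1},{"tx":-0.7,"ty":-0.17,"tz":0.1,"spin":-0.77,"gripper":-1},{"tx":-0.7,"ty":-0.17,"tz":0.1,"spin":-0.77,"gripper":-1}]'

```text
clock: 1.78
position: [530.3, -308.7, 197.4]
ee_rot: [-0.705, 0.709, 0.0, -0.0]
contact_force: [-0.4, -0.6, -0.4]
gripper_width: 85.2
```

Request:
play_rows --targets '[{"tx":-0.1,"ty":-0.11,"tz":0.05,"spin":0,"gripper":-1},{"tx":-0.27,"ty":-0.3,"tz":0.15,"spin":0,"gripper":-1},{"tx":-0.4,"ty":-0.46,"tz":0.25,"spin":0,"gripper":-1},{"tx":-0.47,"ty":-0.53,"tz":0.33,"spin":0,"gripper":-1},{"tx":-0.47,"ty":-0.53,"tz":0.35,"spin":0,"gripper":-1},{"tx":-0.47,"ty":-0.53,"tz":0.35,"spin":0,"gripper":-1}]'

```text
clock: 2.52
position: [662.7, -192.1, 110.3]
ee_rot: [-0.706, 0.709, 0.0, -0.0]
contact_force: [0.7, -0.4, 1.4]
gripper_width: 85.4
```

```bash
python3 - <<'E'
from bench import *
from h import *
s=read_state();print(s["clock"],s["position"],s["ee_rot"])
d=get_image("wrist");np.savez("wrist1.npz",**d);cv2.imwrite("pics/wrist1.png",d["frame"][...,::-1])
E
```

```text
2.525 [ 662.68255401 -192.1243903   110.30607476] [-7.05547010e-01  7.08662976e-01  2.35730064e-04 -3.84833608e-04]
```

View pics/wrist1.png

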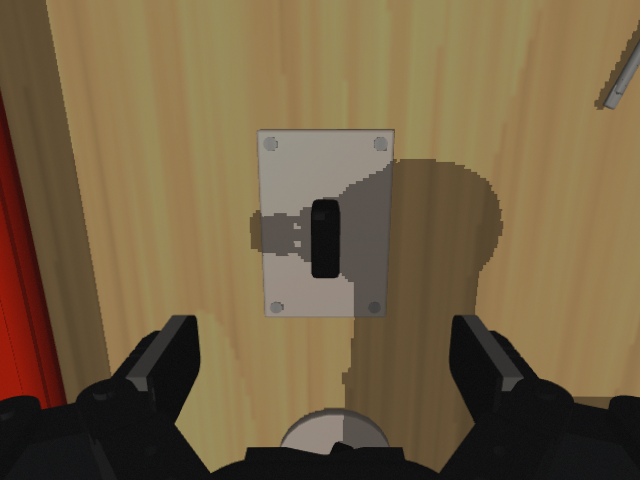

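The plate has corners at (258,129), (394,129), (386,317) and (266,317). The bar is at about (326,238), and the jaws straddle column 325, so it lines up in x. I'll check the plate centre by ray.

```bash
python3 - <<'E'
from h import *
d=dict(np.load("wrist1.npz"))
P=ray(d,[(258,129),(394,129),(386,317),(266,317)],8)[:,:2];print(P.round(1),P.mean(0),np.degrees(np.arctan2(*(P[0]-P[3])[::-1])),np.degrees(np.arctan2(*(P[1]-P[2])[::-1])))
E
```

```text
[[ 700.  -256.4]
 [ 621.8 -256. ]
 [ 621.9 -136.4]
 [ 700.8 -136.9]] [ 661.13849976 -196.4501108 ] -90.35263331878225 -90.04995023488001
```

Request:
play_rows --targets '[{"tx":0,"ty":0.004,"tz":0.1,"spin":0,"gripper":-1},{"tx":0,"ty":0.004,"tz":0.2,"spin":0,"gripper":-1},{"tx":0,"ty":0.004,"tz":0.28,"spin":0,"gripper":-1},{"tx":0,"ty":0.004,"tz":0.33,"spin":0,"gripper":-0.5},{"tx":0,"ty":0.004,"tz":0.33,"spin":0,"gripper":0},{"tx":0,"ty":0.004,"tz":0.33,"spin":0,"gripper":0}]'

```text
clock: 3.32
position: [663.3, -191.3, 29.2]
ee_rot: [-0.706, 0.708, -0.001, 0.001]
contact_force: [-0.1, -0.3, 0.8]
gripper_width: 42.6
```

Request:
play_rows --targets '[{"tx":0,"ty":0,"tz":0,"spin":0,"gripper":0.4},{"tx":0,"ty":0,"tz":0,"spin":0,"gripper":0.6},{"tx":0,"ty":0,"tz":0,"spin":0,"gripper":1},{"tx":0,"ty":0,"tz":0,"spin":0,"gripper":1},{"tx":0,"ty":0,"tz":0,"spin":0,"gripper":1},{"tx":0,"ty":0,"tz":0,"spin":0,"gripper":1}]'

```text
clock: 4.08
position: [662.7, -190.8, 28.7]
ee_rot: [-0.706, 0.708, -0.0, 0.0]
contact_force: [-1.5, 1.2, 5.1]
gripper_width: 13.1
```

```bash
python3 - <<'E'
from bench import *
from h import *
s=read_state();print({k:np.round(v,4).tolist() for k,v in s.items() if k in("clock","position","ee_rot","contact_force","wrist_torque","gripper_width")})
a=[]
for n in ("side","wrist"):
    d=get_image(n);np.savez(f"{n}2.npz",**d);a.append(d["frame"][...,::-1])
cv2.imwrite("pics/g2.png",np.hstack([cv2.resize(a[0][100:340,100:420],(400,300)),cv2.resize(a[1],(400,300))]))
E
```

```text
{'clock': 4.075, 'position': [662.7404, -190.8108, 28.6514], 'ee_rot': [-0.7063, 0.7079, -0.0002, 0.0], 'contact_force': [-1.4551, 1.1762, 5.1209], 'wrist_torque': [0.3121, 0.641, 0.0113], 'gripper_width': 13.1134}
```

View pics/g2.png

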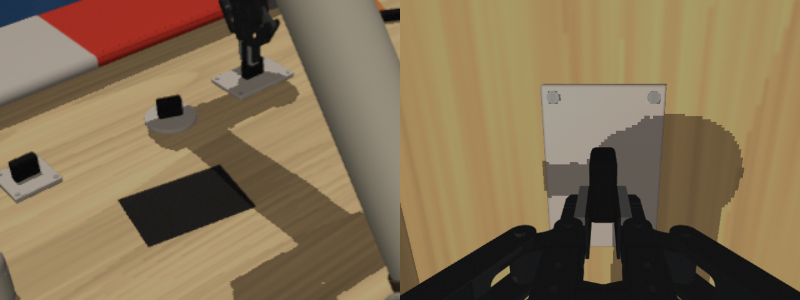

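The grasp is closed on the bar, with about 5 N of upward reaction on the tool and the plate still flat. I'll slide 75 mm in -x to clear the round cover.

Request:
play_rows --targets '[{"tx":0,"ty":0.01,"tz":0,"spin":0,"gripper":1},{"tx":0,"ty":0.04,"tz":0,"spin":0,"gripper":1},{"tx":0,"ty":0.08,"tz":0,"spin":0,"gripper":1},{"tx":0,"ty":0.13,"tz":0,"spin":0,"gripper":1},{"tx":0,"ty":0.18,"tz":0,"spin":0,"gripper":1},{"tx":0,"ty":0.23,"tz":0,"spin":0,"gripper":1},{"tx":0,"ty":0.27,"tz":0,"spin":0,"gripper":1},{"tx":0,"ty":0.29,"tz":0,"spin":0,"gripper":1},{"tx":0,"ty":0.3,"tz":0,"spin":0,"gripper":1},{"tx":0,"ty":0.3,"tz":0,"spin":0,"gripper":1}]'

```text
clock: 5.42
position: [587.6, -190.7, 28.6]
ee_rot: [-0.706, 0.708, -0.001, 0.0]
contact_force: [3.9, 0.6, 6.8]
gripper_width: 13.1
```

```bash
python3 - <<'E'
from bench import *
from h import *
s=read_state();print({k:np.round(v,4).tolist() for k,v in s.items() if k in("clock","position","ee_rot","contact_force","wrist_torque","gripper_width")})
a=[]
for n in ("side","wrist","scene"):
    d=get_image(n);np.savez(f"{n}3.npz",**d);a.append(d["frame"][...,::-1])
cv2.imwrite("pics/g3.png",np.hstack([cv2.resize(a[0][100:340,100:420],(400,300)),cv2.resize(a[1],(400,300))]))
E
```

```text
{'clock': 5.425, 'position': [587.553, -190.7208, 28.5987], 'ee_rot': [-0.7063, 0.708, -0.0006, 0.0003], 'contact_force': [3.8615, 0.5883, 6.8076], 'wrist_torque': [0.13, -0.9931, 0.0295], 'gripper_width': 13.1399}
```

View pics/g3.png

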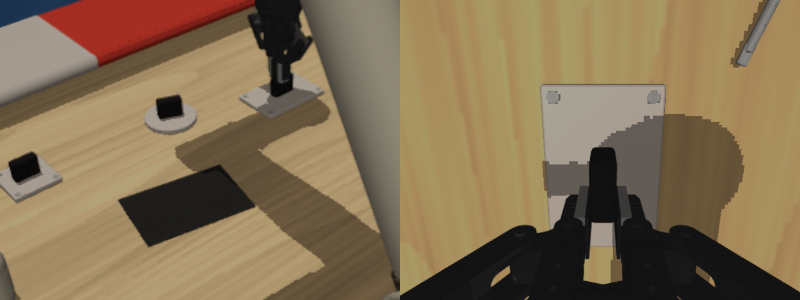

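Request:
play_rows --targets '[{"tx":-0.02,"ty":0.01,"tz":0,"spin":0,"gripper":1},{"tx":-0.07,"ty":0.03,"tz":0,"spin":0.02,"gripper":1},{"tx":-0.13,"ty":0.055,"tz":0,"spin":0.04,"gripper":1},{"tx":-0.2,"ty":0.083,"tz":0,"spin":0.06,"gripper":1},{"tx":-0.27,"ty":0.112,"tz":0,"spin":0.08,"gripper":1},{"tx":-0.34,"ty":0.141,"tz":0,"spin":0.1,"gripper":1},{"tx":-0.41,"ty":0.17,"tz":0,"spin":0.12,"gripper":1},{"tx":-0.48,"ty":0.2,"tz":0,"spin":0.14,"gripper":1},{"tx":-0.53,"ty":0.22,"tz":0,"spin":0.16,"gripper":1},{"tx":-0.56,"ty":0.23,"tz":0,"spin":0.16,"gripper":1},{"tx":-0.56,"ty":0.23,"tz":0,"spin":0.16,"gripper":1}]'

```text
clock: 6.95
position: [528.7, -51.2, 28.5]
ee_rot: [-0.661, 0.751, 0.0, -0.001]
contact_force: [1.0, -0.0, 11.4]
gripper_width: 12.8
```

```bash
python3 - <<'E'
from bench import *
from h import *
s=read_state();print({k:np.round(v,4).tolist() for k,v in s.items() if k in("clock","position","ee_rot","contact_force","wrist_torque","gripper_width","joints")})
x,y=s["ee_rot"][:2];X=np.array([2*x*x-1,2*x*y]);Y=np.array([2*x*y,2*y*y-1])
D=np.array([472.2,87.3])-s["position"][:2];print("yaw",np.degrees(np.arctan2(Y[1],Y[0])),"tx,ty",D@X/250,D@Y/250)
E
```

```text
{'clock': 6.95, 'joints': [0.2094, 0.4557, -0.4551, 0.0013, -0.6627, -0.3381], 'position': [528.7381, -51.2466, 28.5289], 'ee_rot': [-0.6606, 0.7508, 0.0003, -0.0014], 'contact_force': [1.0257, -0.0126, 11.3708], 'wrist_torque': [-0.2162, -0.0524, 0.0283], 'gripper_width': 12.7941}
yaw 172.68555230815448 tx,ty -0.520882058604634 0.2948673108647006
```

Request:
play_rows --targets '[{"tx":-0.02,"ty":0.01,"tz":0,"spin":0,"gripper":1},{"tx":-0.07,"ty":0.04,"tz":0,"spin":0.01,"gripper":1},{"tx":-0.13,"ty":0.075,"tz":-0.001,"spin":0.02,"gripper":1},{"tx":-0.2,"ty":0.113,"tz":-0.002,"spin":0.03,"gripper":1},{"tx":-0.27,"ty":0.153,"tz":-0.002,"spin":0.045,"gripper":1},{"tx":-0.34,"ty":0.193,"tz":-0.002,"spin":0.06,"gripper":1},{"tx":-0.41,"ty":0.233,"tz":-0.002,"spin":0.075,"gripper":1},{"tx":-0.47,"ty":0.265,"tz":-0.002,"spin":0.085,"gripper":1},{"tx":-0.51,"ty":0.288,"tz":-0.002,"spin":0.087,"gripper":1},{"tx":-0.52,"ty":0.295,"tz":-0.002,"spin":0.087,"gripper":1},{"tx":-0.52,"ty":0.295,"tz":-0.002,"spin":0.087,"gripper":1}]'

```text
clock: 8.32
position: [471.8, 85.9, 28.5]
ee_rot: [-0.634, 0.773, 0.0, -0.003]
contact_force: [0.9, -1.7, 10.2]
gripper_width: 13.0
```

```bash
python3 - <<'E'
from bench import *
from h import *
s=read_state();print({k:np.round(v,4).tolist() for k,v in s.items() if k in("clock","position","ee_rot","contact_force","gripper_width")})
x,y=s["ee_rot"][:2];print("yaw",np.degrees(np.arctan2(2*y*y-1,2*x*y)))
a=[]
for n in ("side","wrist","scene"):
    d=get_image(n);np.savez(f"{n}4.npz",**d);a.append(d["frame"][...,::-1])
cv2.imwrite("pics/g4.png",np.vstack([np.hstack([cv2.resize(a[0][140:380,100:420],(400,300)),cv2.resize(a[1],(400,300))]),np.hstack([cv2.resize(a[2][200:440,180:500],(400,300)),cv2.resize(a[2],(400,300))])]))
E
```

```text
{'clock': 8.325, 'position': [471.811, 85.9105, 28.5326], 'ee_rot': [-0.6344, 0.773, 0.0, -0.0025], 'contact_force': [0.8986, -1.6754, 10.2167], 'gripper_width': 12.9752}
yaw 168.74716058451307
```

View pics/g4.png

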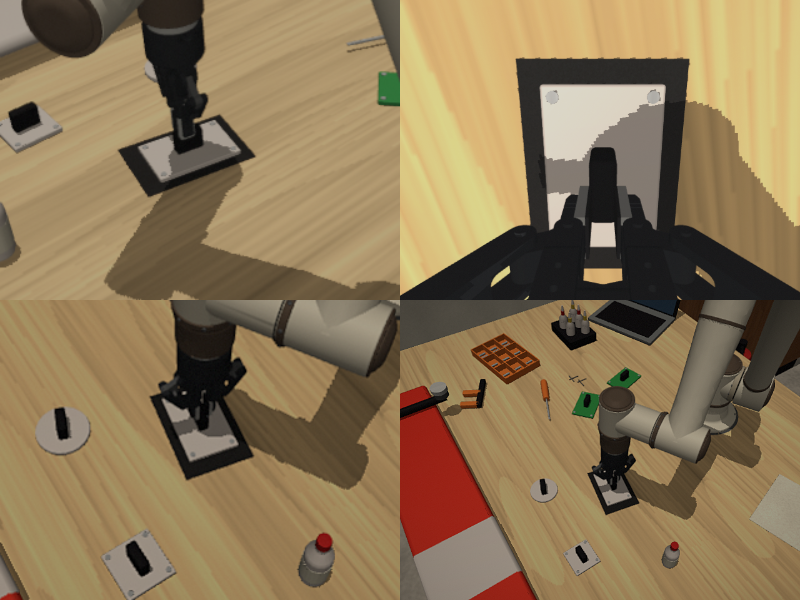

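The panel lies on the mat and looks centred. I'll measure the margins with line fits in the wrist and side views before letting go.

```bash
python3 - <<'E'
from h import *
M=np.array([472.4,86.8]);t=np.radians(78.67);ax=np.array([np.cos(t),np.sin(t)]);ay=np.array([-ax[1],ax[0]])
for n in ("wrist","side"):
    d=dict(np.load(n+"4.npz"));h=cv2.cvtColor(d["frame"],cv2.COLOR_RGB2HSV)
    H,S,V=[h[...,i].astype(int) for i in range(3)]
    w=((S<60)&(V>75)).astype(np.uint8)
    roi=(200,90,460,340) if n=="wrist" else (190,220,310,300)
    c=blob(w,roi);P=(ray(d,c,8.6)[:,:2]-M);p=np.c_[P@ax,P@ay]
    wood=((S>70)&(V>60)).astype(np.uint8)
    nb=(1-wood); q=blob(nb,(160,60,520,340) if n=="wrist" else (185,225,310,300))
    Q=ray(d,q,.6)[:,:2]-M;Q=np.c_[Q@ax,Q@ay]
    for nm,p_,a,b in(("plate",p,60,40),("mat",Q,80,55)):
        print(n,nm,len(p_),p_.min(0).round(1),p_.max(0).round(1))
        for i,sg,e in((0,-1,a),(0,1,a),(1,-1,b),(1,1,b)):
            k=(abs(p_[:,i]-sg*e)<8)&(abs(p_[:,1-i])<(b if i==0 else a)-8)
            if k.sum()>12:
                x=p_[k];f=np.polyfit(x[:,1-i],x[:,i],1);r=abs(x[:,i]-np.polyval(f,x[:,1-i]));x=x[r<=max(np.median(r)*3,.3)];f=np.polyfit(x[:,1-i],x[:,i],1)
                print("  edge",i,sg,"at",round(f[1],2),"slope deg",round(np.degrees(np.arctan(f[0])),2),len(x), "span",x[:,1-i].min().round(),x[:,1-i].max().round(), "rms",round((x[:,i]-np.polyval(f,x[:,1-i])).std(),2))
E
```

```text
wrist plate 1059 [-66.7 -39.2] [23.2 40.2]
  edge 0 -1 at -66.67 slope deg -0.04 164 span -32.0 32.0 rms 0.01
  edge 1 -1 at -38.72 slope deg 0.34 157 span -52.0 23.0 rms 0.19
  edge 1 1 at 39.83 slope deg -0.11 173 span -52.0 23.0 rms 0.29
wrist mat 997 [-81.7 -54.5] [27.7 55.6]
  edge 0 -1 at -81.52 slope deg 0.0 236 span -47.0 47.0 rms 0.19
  edge 1 -1 at -54.1 slope deg 0.11 220 span -72.0 28.0 rms 0.18
  edge 1 1 at 55.36 slope deg -0.03 224 span -72.0 28.0 rms 0.22
side plate 208 [-63.2 -38.3] [57.5 47.6]
  edge 0 -1 at -62.45 slope deg -0.61 19 span -29.0 30.0 rms 0.41
  edge 0 1 at 56.81 slope deg 0.15 22 span -31.0 31.0 rms 0.42
  edge 1 -1 at -36.65 slope deg -0.05 31 span -50.0 51.0 rms 0.77
  edge 1 1 at 46.38 slope deg 0.11 56 span -50.0 51.0 rms 0.65
side mat 285 [ -78.9 -109.9] [80.7 55.9]
  edge 0 -1 at -77.54 slope deg -0.27 30 span -46.0 46.0 rms 0.49
  edge 0 1 at 79.34 slope deg -0.23 32 span -46.0 45.0 rms 0.48
  edge 1 -1 at -52.51 slope deg -0.02 58 span -71.0 71.0 rms 0.83
  edge 1 1 at 54.48 slope deg 0.21 77 span -71.0 71.0 rms 0.67
```

The panel sits about 4 mm short along the mat's long axis: side view 3.7 mm, wrist 5.1 mm. It is centred across the mat and parallel. I'll nudge it 4.25 mm.

Request:
play_rows --targets '[{"tx":-0.004,"ty":0,"tz":0,"spin":0,"gripper":1},{"tx":-0.01,"ty":0,"tz":0,"spin":0,"gripper":1},{"tx":-0.015,"ty":0,"tz":0,"spin":0,"gripper":1},{"tx":-0.017,"ty":0,"tz":0,"spin":0,"gripper":1},{"tx":-0.017,"ty":0,"tz":0,"spin":0,"gripper":1},{"tx":-0.017,"ty":0,"tz":0,"spin":0,"gripper":1}]'

```text
clock: 9.22
position: [471.4, 88.1, 28.5]
ee_rot: [-0.634, 0.773, -0.0, -0.005]
contact_force: [0.6, -9.5, 13.9]
gripper_width: 12.9
```

Request:
play_rows --targets '[{"tx":0,"ty":0,"tz":0,"spin":0,"gripper":0.5},{"tx":0,"ty":0,"tz":0,"spin":0,"gripper":0.2},{"tx":0,"ty":0,"tz":0,"spin":0,"gripper":0},{"tx":0,"ty":0,"tz":0,"spin":0,"gripper":-0.3},{"tx":0,"ty":0,"tz":0,"spin":0,"gripper":-0.3},{"tx":0,"ty":0,"tz":0,"spin":0,"gripper":-0.3}]'

```text
clock: 9.98
position: [474.7, 92.1, 28.3]
ee_rot: [-0.634, 0.773, 0.0, -0.0]
contact_force: [-0.2, -0.0, -0.6]
gripper_width: 55.7
```

Request:
play_rows --targets '[{"tx":0,"ty":0,"tz":-0.08,"spin":0,"gripper":-0.3},{"tx":0,"ty":0,"tz":-0.25,"spin":0,"gripper":-0.3},{"tx":0,"ty":0,"tz":-0.45,"spin":0,"gripper":-0.3},{"tx":0,"ty":0,"tz":-0.6,"spin":0,"gripper":-0.3},{"tx":0,"ty":0,"tz":-0.7,"spin":0,"gripper":-0.3},{"tx":0,"ty":0,"tz":-0.7,"spin":0,"gripper":-0.3},{"tx":0,"ty":0,"tz":-0.7,"spin":0,"gripper":-0.3}]'

```text
clock: 10.85
position: [474.0, 91.9, 202.3]
ee_rot: [-0.634, 0.773, 0.0, -0.001]
contact_force: [-0.5, 0.3, 0.3]
gripper_width: 55.3
```

```bash
python3 - <<'E'
from bench import *
from h import *
s=read_state();print({k:np.round(v,4).tolist() for k,v in s.items() if k in("clock","position","ee_rot","contact_force","gripper_width")})
a=[]
for n in ("side","wrist","scene"):
    d=get_image(n);np.savez(f"{n}5.npz",**d);a.append(d["frame"][...,::-1])
cv2.imwrite("pics/g5.png",np.vstack([np.hstack([cv2.resize(a[0][140:380,100:420],(400,300)),cv2.resize(a[1],(400,300))]),np.hstack([cv2.resize(a[2][200:440,180:500],(400,300)),cv2.resize(a[2],(400,300))])]))
E
```

```text
{'clock': 10.85, 'position': [474.0086, 91.8528, 202.341], 'ee_rot': [-0.6342, 0.7732, 0.0004, -0.0008], 'contact_force': [-0.4955, 0.3346, 0.3178], 'gripper_width': 55.3295}
```

View pics/g5.png

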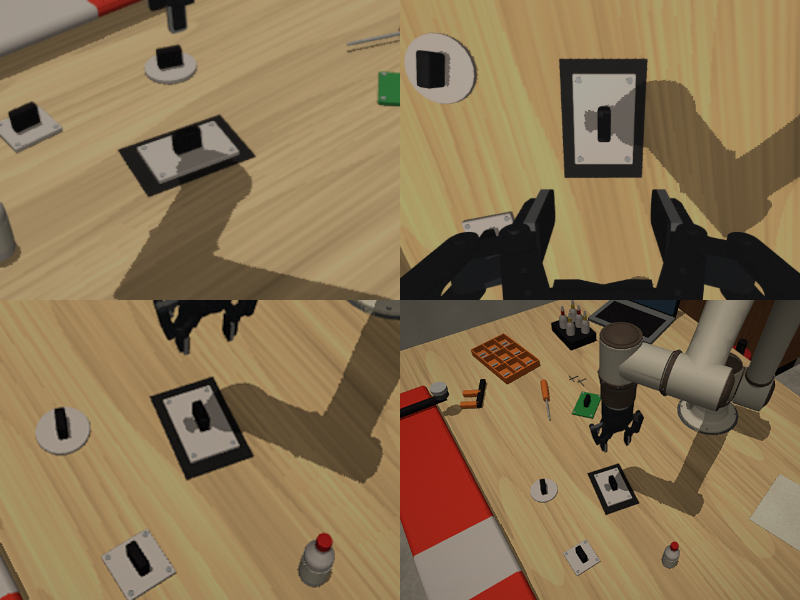

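The panel is released, on the mat and flat. The arm only followed 2 mm of the 4 mm nudge because of static friction, so I'll measure again in all three views.

```bash
python3 - <<'E'
from h import *
M=np.array([472.4,86.8]);t=np.radians(78.67);ax=np.array([np.cos(t),np.sin(t)]);ay=np.array([-ax[1],ax[0]])
for n,r in (("wrist",(235,80,410,295)),("side",(185,225,310,300)),("scene",(295,255,390,350))):
    d=dict(np.load(n+"5.npz"));h=cv2.cvtColor(d["frame"],cv2.COLOR_RGB2HSV)
    H,S,V=[h[...,i].astype(int) for i in range(3)]
    w=((S<60)&(V>62)).astype(np.uint8)
    nb=1-((S>70)&(V>60)).astype(np.uint8)
    E={}
    for nm,m,z,a,b in(("plate",w,8.6,60,40),("mat",nb,.6,80,55)):
        P=ray(d,blob(m,r),z)[:,:2]-M;p_=np.c_[P@ax,P@ay]
        for i,sg,e in((0,-1,a),(0,1,a),(1,-1,b),(1,1,b)):
            k=(abs(p_[:,i]-sg*e)<8)&(abs(p_[:,1-i])<(b if i==0 else a)-8)
            if k.sum()>8:
                x=p_[k]
                for _ in range(3):
                    f=np.polyfit(x[:,1-i],x[:,i],1);q=abs(x[:,i]-np.polyval(f,x[:,1-i]));x=x[q<=max(np.median(q)*2.5,.3)]
                E[nm,i,sg]=f[1];print(n,nm,i,sg,round(f[1],2),round(np.degrees(np.arctan(f[0])),2),len(x))
    for i in(0,1):
        try:print("  -> offset",i,round((E["plate",i,1]+E["plate",i,-1]-E["mat",i,1]-E["mat",i,-1])/2,2))
        except KeyError as e:print(e)
# bystanders
R={"scene":dict(round=(203,280,257,328),square=(255,378,325,445))}
for f in("scene0","scene5"):
    d=dict(np.load(f+".npz"));w,b=masks(d)
    for k,r in R["scene"].items():print(f,k,rect(d,w|b,r,8))
E
```

```text
wrist plate 0 -1 -63.85 -0.03 83
wrist plate 0 1 54.73 0.04 75
wrist plate 1 -1 -37.92 -0.16 126
wrist plate 1 1 41.05 0.0 121
wrist mat 0 -1 -80.97 -0.12 87
wrist mat 0 1 77.44 0.06 106
wrist mat 1 -1 -53.55 0.01 170
wrist mat 1 1 55.32 -0.2 132
  -> offset 0 -2.79
  -> offset 1 0.68
side plate 0 -1 -60.53 0.03 20
side plate 0 1 59.75 0.02 21
side plate 1 -1 -36.17 0.01 33
side plate 1 1 47.13 -0.03 43
side mat 0 -1 -77.58 -0.39 30
side mat 0 1 79.4 -0.2 30
side mat 1 -1 -52.62 -0.03 74
side mat 1 1 54.44 0.07 75
  -> offset 0 -1.3
  -> offset 1 4.57
scene plate 0 -1 -61.77 0.15 30
scene plate 0 1 58.49 0.69 25
scene plate 1 -1 -40.04 -0.16 43
scene plate 1 1 38.85 0.17 41
scene mat 0 -1 -78.73 -0.15 43
scene mat 0 1 77.32 0.05 46
scene mat 1 -1 -53.97 -0.08 60
scene mat 1 1 53.13 -0.41 43
  -> offset 0 -0.93
  -> offset 1 -0.18
scene0 round [657.23 -17.22  81.07  80.54 -32.59]
scene0 square [668.87 228.25  75.56  74.27 -89.56]
scene5 round [657.18 -17.1   81.58  80.2   61.59]
scene5 square [668.87 228.25  75.56  74.27 -89.56]
```

```bash
python3 -c "
from bench import *
print(job_done())"
```

```text
the job is handed in; nothing more can be done
None
```

The hatch panel now lies flat on the black mat, parallel to its long sides and close to centred. I handed the job in with the gripper open and about 170 mm above it.

I gripped the panel by its bar and slid it around the round cover without any lift command. The tool height stayed at 28.5 mm throughout, with 5–14 N of upward force on the tool, meaning it was pressing the panel down. The last clock reading was about 11 s.

- **First placing:** the panel was about 4 mm short along the mat. I nudged it 4.25 mm, but friction held the arm back and it moved only about 2 mm before I let go.
- **Along the mat:** the three cameras still show it short, but disagree on how much: 0.9 mm (scene), 1.3 mm (side) and 2.8 mm (wrist). I left it there because this is about the 2 mm calibration limit.
- **Across the mat:** the scene and wrist cameras put it within 0.7 mm. The side camera showed 4.6 mm, but its far plate edge is probably spoiled by the grip bar. Its near-edge margin looked 1.4 mm wider than ideal.
- **Angle:** most edges are within about 0.4° of the mat's. One short edge in the scene view read 0.7°.
- **Other panels:** the round cover and square hatch measured the same before and after, within 0.2 mm.

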